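# Tare the balance through its recessed key

## Task

Tare the balance under the empty beaker: with a fingertip push the shutter on its console to the right as far as it goes, press the key sunk in the uncovered left well all the way down and keep it down for about a second, let it come up, and push the shutter back to the left until it is fully home. Only push: do not pinch the shutter's ridge or pick anything up. Leave the key in the right well unpressed, and the beaker and the things round the balance where they stand.

Things in the scene. Friction and masses are not known exactly. Their poses are not given: they have to be found in the camera images.
- balance: White bench balance, fixed, 200 mm deep (x), 180 mm wide (y). Origin: centre of its underside, on the table; x points from its front (robot side) to its rear, y to its left as one faces its front, z up. The console along its front has a flat top 60 mm above the table with two wells side by side. Round steel pan behind: 92 mm across, top at 58 mm, centred at x = 50, y = 0 mm.
- left_well (a point): Centre of the mouth of the left well (balance x = -52, y = +31 mm, 60 mm above the table); axes as the balance's. The well is open upwards, 34 mm (x) by 46 mm (y), 36 mm deep, with the tare key in it. Rails 6 mm wide and 7 mm high run along y on the console 24.5 mm in front of and behind the wells' centres; the shutter slides between them.
- right_well (a point): Centre of the mouth of the right well, of the same size, with the other key in it (balance x = -52, y = -31 mm, 60 mm above the table).
- ridge_top (a point): Centre of the top of the upright ridge on the steel shutter, 79.5 mm above the table. The ridge is 15 mm high, 32 mm long (balance x) and 10 mm thick (balance y), on the middle of the shutter plate. Plate: 42 mm (x) by 56 mm (y), upper face 64.5 mm above the table. Axes as the balance's. Its left half is shutter_c1, its right half shutter_c2.
- shutter (a joint): Slide of the shutter in m: 0 = home, at its left stop, covering the left well, ridge over the well's middle; grows towards the right (balance -y) to 0.062 at the right stop, where the left well is fully uncovered and the right one covered. It may start up to 10 mm off home. Friction about 1.5 N; it stays where it is left.
- tare_key_top (a point): Centre of the top face of the tare key, sunk in the left well: a flat grey cap 24 mm (balance x) by 36 mm (y); at rest its top is 40 mm above the table, that is 20 mm below the console's top.
- tare_key (a joint): How far the tare key is pressed down, in m: 0 at rest, 0.006 at its hard stop. Spring: 2 N starts it, 5 N holds it at the stop; it comes back up by itself.
- menu_key (a joint): The same for the other key, of the same shape, in the right well; not to be pressed.
- beaker: Empty beaker, 46 mm across, 58 mm tall, loose on the pan. Origin at the centre of its underside.
- weight_0: Larger brass-coloured knobbed weight, 22 mm across, 34 mm tall, loose on the table beside the balance. Origin at the centre of its underside.
- weight_1: Smaller grey knobbed weight, 17 mm across, 27 mm tall, loose on the table beside the balance. Origin at the centre of its underside.
- timer: Bench timer, 60 x 62 x 29 mm, loose on the table beside the balance. Origin at the centre of its underside.
- vial_1: Vial with black cap, 24 mm across, 51 mm tall, loose on the table beside the balance. Origin at the centre of its underside.
- bottle_dropper: Brown bottle with black cap, 37 mm across, 85 mm tall, loose on the table beside the balance. Origin at the centre of its underside.
Things that resemble listed ones, but are neither listed nor needed, are in the scene too. Leave any green or turquoise look-alike of the beaker alone.

How it is judged:
By the outcome, as a careful person would: the job done as asked, in the order asked, and still so for the second after the job is handed in, with the robot touching nothing.
It also fails if it takes over 48 s, if anything falls off the work surface, if the arm or the gripper's body presses on something with over 40 N, if the wrist force passes 120 N, or if a joint passes its speed limit or range.

## Robot

A 6-joint arm with a two-finger parallel gripper is mounted at the origin on a cart in front of the work surface, level with it; the furniture and walls round the work are solid. World frame = base frame: x ahead of the robot, y to its left, z up, the work surface at z = 0. Lengths are in m, angles in degrees, forces in N, time in s.
With the tool pointing down it reaches from about 0.3 to 0.75 m from the base axis. Payload 8.5 kg.
Tool frame: the origin (TCP) lies midway between the tips of the shut fingers; the grasp point (between the pads) lies env.tcp_to_grasp behind it (env.tcp_to_grasp is the distance from the TCP to the grasp point, in m); z points along the fingers, y is the direction in which the jaws open and shut (so a half turn about z gives the same grasp; the last joint's range is limited). The gripper opens to 85 mm and grips with 20 to 120 N. Pads are 22 mm wide; open, the fingers measure 114 mm over their backs; the gripper's body (76 mm by 85 mm) begins 54 mm behind the grasp point. The pads swing forward as they close: fully open they stand 13 mm farther back than shut.
Start: joints at [-81.434, 21.807, 74.336, -0, 83.858, -12.336], TCP at [0.196, -0.514, 0.231] pointing down, gripper open.
Joint ranges: [-178.18, 178.18], [-50.72, 133.34], [12.68, 142.11], [-81.47, 261.47], [9.98, 163.14], [-165.26, 165.26]. Speed limits (degrees/s): [136.94, 136.94, 180, 180, 180, 180].

## Interface

Orientations are given as a 3x3 rotation matrix whose columns are the frame's x, y, z axes.
In Python, from rig import readout, imaging, job, env gives the robot as it stands.
- The arm moves only by the tool move_arm, never from a script. Its argument "motion" is a list of rows, each a list of 3 entries, a list of its own where there are three numbers: the shift along the tool's x, y, z normalised to -1 to 1, where 1 is 0.02 m, then the turn, a rotation vector about the tool's x, y, z normalised to -1 to 1, where 1 is 120 degrees, then the gripper command: -1 is shut, 1 is fully open, values between are in proportion. In form: [[[tx, ty, tz], [rx, ry, rz], claw], ...]. A call has 1 to 12 rows; each row shifts and turns the pose as measured when the row begins, along the tool's axes as they then stand; what a row does not reach is not made up. A row lasts 1/12 s, in which the tool goes at most 41.7 mm and 7.16 degrees, less where a joint would pass 70% of its speed; a pose out of reach is approached as far as the arm can. A call with a number of a shift or a turn outside -1 to 1 is refused whole. A call with a gripper value outside its range is refused whole. The fingers move at their own pace and stop on an object; "squeeze" is the grip in N (left out, the last holds). Time passes only in rows, so rows that do not move let the fingers close. It gives the time, the measured TCP pose, the force and the opening at its end, in the units of the state.
- readout.observe(): the state, without advancing time (a new reading comes with each control period).
- imaging.get_image(name): name is "scene" or "side" or "wrist"; returns a dict with "img" (420x560x3 uint8, blue, green, red), "fov_y" (degrees; the focal length in pixels is half the picture's height over the tangent of half this angle, whatever the lens; pixels are square), "cx", "cy" (the principal point, pixels), "eye" and "orientation" of the camera in the world. Camera axes: x right, y up, looking along -z (the intrinsics and any distortion apply to the point x, -y, -z); pixel columns grow to the right and rows downward; lengths in m; the calibration is good to about 2 mm. A picture is of the moment at which its call begins. There is no depth.
- job.close_job(): hands the job in, once; it reports no verdict.
The state is a dict: "time_s": time; "q": joint angles; "qvel": joint speeds; "joint_efforts": joint torques, N m; "position": TCP position; "tool_rot": TCP orientation; "ft_force": force on the tool from outside, world axes, zero at the start; "wrist_torque": the same for the moment, N m; "grip_width": finger opening in m.
Only numpy, scipy, OpenCV 4.12 (cv2) and the standard library are available. Lean on these libraries where they do the work, as an engineer would, in place of code of your own. Each camera call takes 0.05 s, during which the arm holds its last target.

## Working session

There is one attempt and no reset: what is moved stays moved. The work goes in short steps, Python scripts to look and compute and a tool call to move; the robot and the scene stay as the last step left them, time stands still between calls to the robot, and variables do not carry over. Pictures are saved under pics/ and viewed, and the job is handed in when it is done.

Besides the shell and the picture viewer there is one more tool, called after "Emit:" by a JSON object that holds its "api" and its "payload". move_arm: Moves the arm, as the interface text tells. Its arguments: {"type":"object","properties":{"motion":{"type":"array","items":{"type":"array"}},"squeeze":{"type":"number"}},"required":["motion"]}

```bash
mkdir -p pics; ls; python3 - <<'E'
from rig import readout, imaging, job, env
import cv2
s=readout.observe(); print(s); print(env.tcp_to_grasp)
for n in ["scene","side","wrist"]:
    d=imaging.get_image(n); cv2.imwrite(f"pics/{n}0.png",d["img"]); print(n,{k:v for k,v in d.items() if k!="img"})
E
```

```text
pics
{'time_s': 0.0, 'q': array([-8.14328382e+01,  2.18423343e+01,  7.43834161e+01, -1.32562812e-03,
        8.38589555e+01, -1.23356367e+01]), 'qvel': array([ 0.03113728,  0.08823291,  0.08636342, -0.03330366,  0.01850544,
        0.02203986]), 'joint_efforts': array([-1.68957384e-03, -4.48460269e+01, -2.31281555e+01, -2.04774942e-04,
        4.70926490e-03, -1.65018037e-05]), 'position': array([ 0.19618079, -0.5135156 ,  0.23070706]), 'tool_rot': array([[ 9.34186196e-01,  3.56785780e-01, -2.42981930e-04],
       [ 3.56785742e-01, -9.34185103e-01,  1.45847427e-03],
       [ 2.93372780e-04, -1.44917902e-03, -9.99998907e-01]]), 'ft_force': array([-0.44474139, -0.1761239 ,  0.69771563]), 'wrist_torque': array([ 0.05024559,  0.05906326, -0.06150939]), 'grip_width': 0.08601623880998147}
0.0187
scene {'fov_y': 45.88879405777126, 'cx': 277.27692578729904, 'cy': 210.42588104479648, 'eye': array([ 0.26893442, -0.75075767,  0.7565395 ]), 'orientation': array([[ 0.89553075,  0.35652095, -0.26630339],
       [-0.44497779,  0.71150715, -0.54383117],
       [-0.00441044,  0.60551663,  0.79582043]])}
side {'fov_y': 53.366277615099094, 'cx': 275.15637156171823, 'cy': 212.7298259388716, 'eye': array([0.3247602 , 0.29523555, 0.64763931]), 'orientation': array([[-0.94111067,  0.2374776 , -0.24065556],
       [-0.33772599, -0.62688825,  0.7021056 ],
       [ 0.01587021,  0.74203471,  0.67017358]])}
wrist {'fov_y': 65.43349089612428, 'cx': 279.4324115363923, 'cy': 209.2507657378769, 'eye': array([ 0.27014736, -0.48480288,  0.37427079]), 'orientation': array([[ 3.56517047e-01,  8.86190199e-01,  2.95909658e-01],
       [-9.34288800e-01,  3.38224515e-01,  1.12732495e-01],
       [-1.81468583e-04, -3.16656135e-01,  9.48540383e-01]])}
```

View pics/scene0.png

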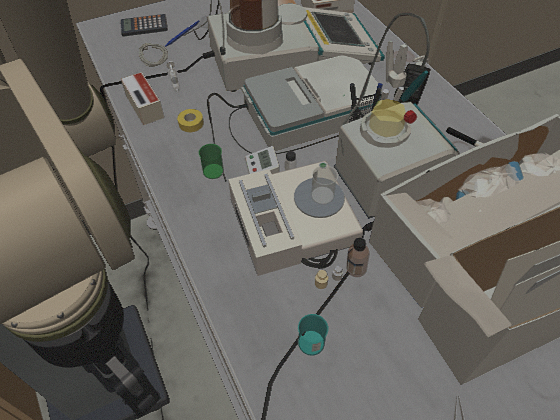

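View pics/side0.png

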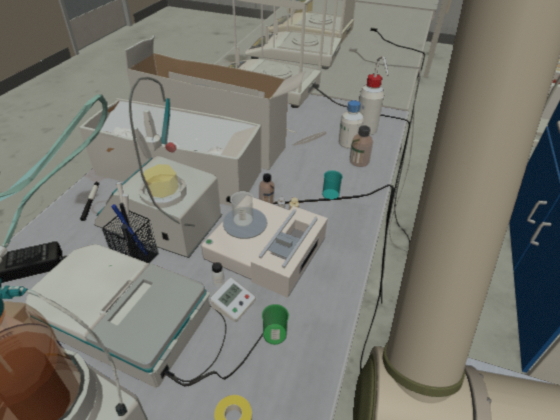

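View pics/wrist0.png

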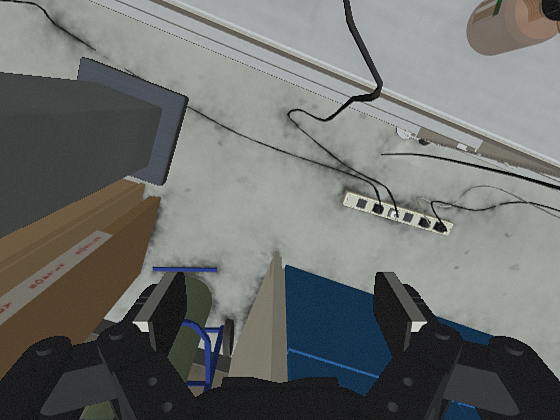

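The target balance is the white one at scene (295,215), with clear beaker, pan and two rails; the other balance-like devices are at scene (310,95), (395,145) and (300,35). I'll enlarge crops to measure it.

```bash
python3 - <<'E'
import cv2
a=cv2.imread("pics/scene0.png")[140:290,210:390]; cv2.imwrite("pics/sc1.png",cv2.resize(a,None,fx=4.4,fy=4,interpolation=cv2.INTER_CUBIC) if 0 else cv2.resize(a,None,fx=4,fy=4,interpolation=cv2.INTER_CUBIC))
a=cv2.imread("pics/side0.png")[170:300,190:340]; cv2.imwrite("pics/si1.png",cv2.resize(a,None,fx=4.5,fy=4.5,interpolation=cv2.INTER_CUBIC))
E
```

```text
(no output)
```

View pics/sc1.png

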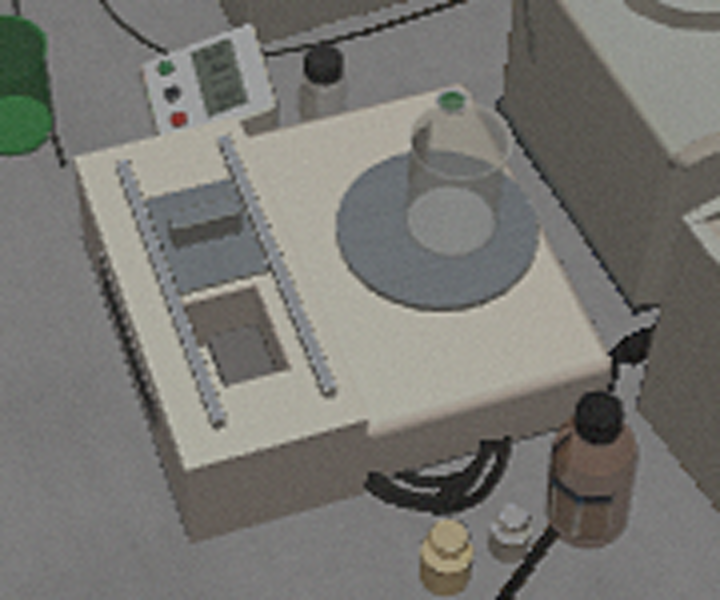

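View pics/si1.png

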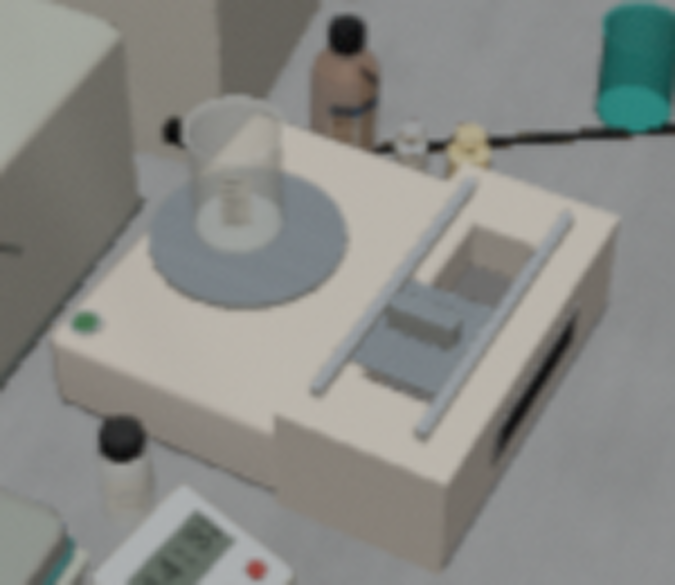

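```bash
cat > h.py <<'E'
import numpy as np
def K(d): return 210/np.tan(np.radians(d["fov_y"]/2))
def proj(d,P):
    c=(np.asarray(P)-d["eye"])@d["orientation"]; f=K(d)
    return np.stack([d["cx"]+f*c[...,0]/-c[...,2], d["cy"]-f*c[...,1]/-c[...,2]],-1)
def ray(d,uv,z):
    f=K(d); v=d["orientation"]@np.array([(uv[0]-d["cx"])/f,-(uv[1]-d["cy"])/f,-1]); t=(z-d["eye"][2])/v[2]; return d["eye"]+t*v
def bal(p,P):
    c,s=np.cos(p[2]),np.sin(p[2]); P=np.asarray(P,float)
    return np.stack([p[0]+c*P[...,0]-s*P[...,1],p[1]+s*P[...,0]+c*P[...,1],P[...,2]],-1)
E
cat > fit.py <<'E'
import numpy as np
from h import *
from rig import imaging
from scipy.optimize import least_squares
sc=imaging.get_image("scene"); si=imaging.get_image("side")
S=lambda u,v:(210+u/4,140+v/4); D=lambda u,v:(190+u/4.5,170+v/4.5)
obs=[(sc,S(75,158),(-.1,.09,.06)),(sc,S(188,468),(-.1,-.09,.06)),(sc,S(438,229),(.05,0,.058)),(sc,S(292,368),(-.035,-.054,.06)),(sc,S(222,387),(-.069,-.054,.06)),
(si,D(445,485),(-.1,.09,.06)),(si,D(618,218),(-.1,-.09,.06)),(si,D(248,241),(.05,0,.058))]
for d,uv,P in obs: print(ray(d,uv,P[2]).round(4))
f=lambda p:np.concatenate([(proj(d,bal(p,P))-uv) for d,uv,P in obs])
r=least_squares(f,[.5,-.2,0],loss='soft_l1'); print(r.x,np.degrees(r.x[2])); print(r.fun.reshape(-1,2).round(2))
p=r.x
for n,P in dict(lw=(-.052,.031,.06),rw=(-.052,-.031,.06),ridge0=(-.052,.031,.0795)).items(): print(n,bal(p,P))
# ridge
print("ridge sc ends",[ray(sc,S(*q),.0795) for q in [(168,230),(240,211)]])
print("home ridge pix",[ (proj(sc,bal(p,(-.052+dx,.031+dy,.0795)))-[210,140])*4 for dx in(-.016,.016) for dy in (-.005,.005)])
print("home ridge pix si",[ (proj(si,bal(p,(-.052+dx,.031+dy,.0795)))-[190,170])*4.5 for dx in(-.016,.016) for dy in (-.005,.005)])
E
python3 fit.py
```

```text
[ 0.4537 -0.17    0.06  ]
[ 0.4293 -0.3461  0.06  ]
[ 0.5841 -0.2808  0.058 ]
[ 0.4902 -0.3206  0.06  ]
[ 0.4592 -0.3161  0.06  ]
[ 0.4541 -0.1655  0.06  ]
[ 0.4286 -0.3421  0.06  ]
[ 0.5828 -0.2697  0.058 ]
[ 0.53743367 -0.27189435 -0.15991462] -9.162432556909021
[[-0.91 -0.93]
 [-3.03  0.53]
 [ 1.04 -0.87]
 [ 1.9  -1.31]
 [ 0.34 -1.14]
 [ 0.82 -0.51]
 [ 2.31 -0.34]
 [ 0.12 -3.66]]
lw [ 0.4910334  -0.23300972  0.06      ]
rw [ 0.48116089 -0.29421865  0.06      ]
ridge0 [ 0.4910334  -0.23300972  0.0795    ]
ridge sc ends [array([ 0.46858763, -0.24282092,  0.0795    ]), array([ 0.50144449, -0.24728406,  0.0795    ])]
home ridge pix [array([173.05123713, 213.5987251 ]), array([166.99057898, 196.92049432]), array([242.61671328, 196.80295317]), array([236.13944475, 180.34093024])]
home ridge pix si [array([453.06160671, 319.45480214]), array([442.03745527, 334.47641852]), array([386.29324006, 292.55376   ]), array([374.87365131, 307.14198121])]
```

Emit:
{"api": "move_arm", "payload": {"motion": [[[0,0,0],[0,0,0.05],-1],[[0,0,0],[0,0,0.05],-1],[[0,0,0],[0,0,0.05],-1],[[0,0,0],[0,0,0.05],-1],[[0,0,0],[0,0,0.05],-1],[[0,0,0],[0,0,0],-1]]}}

```text
time_s: 0.75
position: [0.1961, -0.5133, 0.2302]
tool_rot: [[0.983, -0.182, -0.0], [-0.182, -0.983, 0.003], [-0.001, -0.003, -1.0]]
ft_force: [-0.9, 0.1, 0.1]
grip_width: 0.0122
```

Emit:
{"api": "move_arm", "payload": {"motion": [[[0.78,-0.98,0],[0,0,0],-1],[[0.78,-0.98,0],[0,0,0],-1],[[0.78,-0.98,0],[0,0,0],-1],[[0.78,-0.98,0],[0,0,0],-1],[[0.78,-0.98,0],[0,0,0],-1],[[0.78,-0.98,0],[0,0,0],-1],[[0.78,-0.98,0],[0,0,0],-1],[[0.78,-0.98,0],[0,0,0],-1],[[0.78,-0.98,0],[0,0,0],-1],[[0.78,-0.98,0],[0,0,0],-1],[[0.78,-0.98,0],[0,0,0],-1],[[0.78,-0.98,0],[0,0,0],-1]]}}

```text
time_s: 1.75
position: [0.4257, -0.306, 0.2293]
tool_rot: [[0.989, -0.147, -0.002], [-0.147, -0.989, 0.003], [-0.002, -0.003, -1.0]]
ft_force: [0.4, -0.4, 0.3]
grip_width: -0.0001
```

```bash
python3 - <<'E'
from rig import imaging
import cv2
cv2.imwrite("pics/w1.png",imaging.get_image("wrist")["img"])
E
```

```text
(no output)
```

View pics/w1.png

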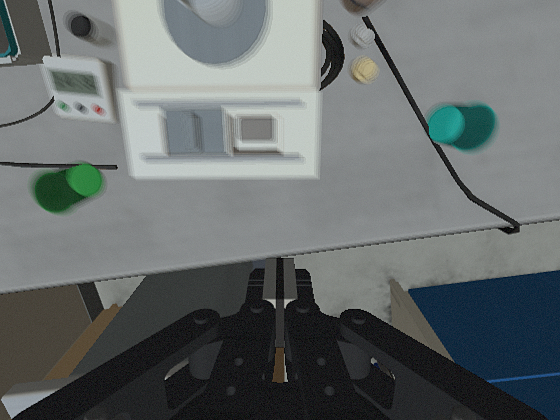

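The wrist view shows the console (120-320, 90-180) with ridge near (198,130) and the open right well at (257,130), blurred. Settle for a sharp picture, a little closer.

Emit:
{"api": "move_arm", "payload": {"motion": [[[0.9,-0.9,0.2],[0,0,0],-1],[[0.9,-0.9,0.2],[0,0,0],-1],[[0.3,-0.9,0.2],[0,0,0],-1],[[0,0,0],[0,0,0],-1],[[0,0,0],[0,0,0],-1],[[0,0,0],[0,0,0],-1],[[0,0,0],[0,0,0],-1]]}}

```text
time_s: 2.38
position: [0.4802, -0.2526, 0.217]
tool_rot: [[0.993, -0.122, -0.0], [-0.122, -0.993, 0.004], [-0.001, -0.004, -1.0]]
ft_force: [-0.8, -0.3, 0.0]
grip_width: 0.0003
```

```bash
python3 - <<'E'
from rig import imaging
import cv2,pickle
d=imaging.get_image("wrist");pickle.dump(d,open("w2.pkl","wb"))
cv2.imwrite("pics/w2.png",d["img"]);print(d["eye"],d["orientation"])
E
```

```text
[ 0.55893758 -0.26302451  0.36041752] [[-0.12206391  0.94136334  0.31454008]
 [-0.99251959 -0.11503853 -0.04087797]
 [-0.00229679 -0.31717692  0.9483636 ]]
```

View pics/w2.png

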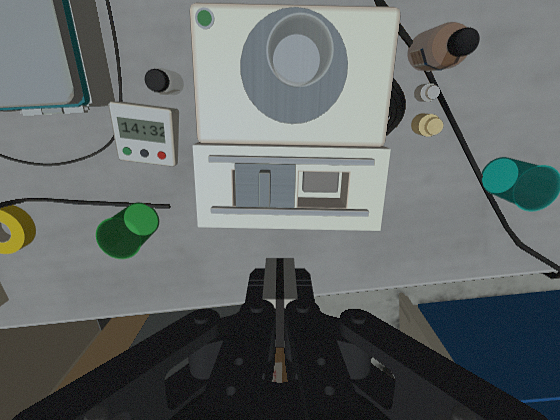

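```bash
python3 - <<'E'
import cv2
a=cv2.imread("pics/w2.png")[135:240,185:395]; cv2.imwrite("pics/w2c.png",cv2.resize(a,None,fx=3.8,fy=3.8,interpolation=cv2.INTER_CUBIC))
E
```

```text
(no output)
```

View pics/w2c.png

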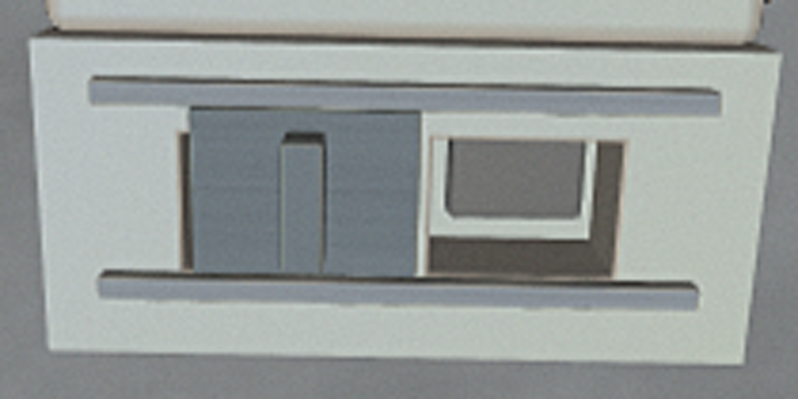

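```bash
cat > fit2.py <<'E'
import numpy as np,pickle
from h import *
from scipy.optimize import least_squares
w=pickle.load(open("w2.pkl","rb"))
W=lambda u,v:(185+u/3.8,135+v/3.8)
obs=[((48,350),(-.1,.09,.06)),((745,363),(-.1,-.09,.06)),((628,141),(-.035,-.054,.06)),((615,278),(-.069,-.054,.06)),((430,136),(-.035,-.008,.06)),((427,275),(-.069,-.008,.06)),((180,131),(-.035,.054,.06)),((182,270),(-.069,.054,.06))]
f=lambda p:np.concatenate([(proj(w,bal(p,P))-W(*uv)) for uv,P in obs])
r=least_squares(f,[.5,-.2,0],loss='soft_l1'); p=r.x; print(p,np.degrees(p[2])); print(r.fun.reshape(-1,2).round(2))
for n,P in dict(lw=(-.052,.031,.06),rw=(-.052,-.031,.06)).items(): print(n,bal(p,P))
def inb(q):
    c,s=np.cos(p[2]),np.sin(p[2]); d=q[:2]-p[:2]; return np.array([c*d[0]+s*d[1],-s*d[0]+c*d[1]])
for uv,z in [((283,145),.0795),((325,145),.0795),((281,270),.0795),((322,270),.0795),((190,190),.0645),((420,190),.0645)]: print(uv,inb(ray(w,W(*uv),z)))
E
python3 fit2.py
```

```text
[ 0.53013879 -0.26995872 -0.14104595] -8.081337755389331
[[ 0.58  6.47]
 [-2.06  6.33]
 [-1.78 -0.15]
 [-1.37 -1.55]
 [ 1.04  0.24]
 [ 0.5  -1.64]
 [ 0.32  0.3 ]
 [ 0.73 -1.51]]
lw [ 0.48301311 -0.23195648  0.06      ]
rw [ 0.47429723 -0.29334078  0.06      ]
(283, 145) [-0.0334926   0.02786597]
(325, 145) [-0.03330739  0.01820724]
(281, 270) [-0.06372392  0.0283622 ]
(322, 270) [-0.06353465  0.01861704]
(190, 190) [-0.04841061  0.05158028]
(420, 190) [-0.04732469 -0.00479558]
```

```bash
cat > fit3.py <<'E'
exec(open("fit2.py").read().split("for n,P in dict")[0].replace("((48,350),(-.1,.09,.06)),((745,363),(-.1,-.09,.06)),","").replace("print","0 and print"))
from rig import imaging
sc=pickle.load(open("sc.pkl","rb")) if 0 else imaging.get_image("scene"); si=imaging.get_image("side")
S=lambda u,v:(210+u/4,140+v/4); D=lambda u,v:(190+u/4.5,170+v/4.5)
O=[(w,W(*a),b,"w") for a,b in obs]+[(w,(293.7,66),(.05,0,.058),"wpan"),
(sc,S(438,229),(.05,0,.058),"spn"),(sc,S(292,368),(-.035,-.054,.06),"s"),(sc,S(222,387),(-.069,-.054,.06),"s"),
(si,D(248,241),(.05,0,.058),"dpan")]
rid=[(283,145,-.036,1),(325,145,-.036,-1),(281,270,-.068,1),(322,270,-.068,-1)]
def f(q,cams="wsd"):
    out=[proj(d,bal(q,P))-uv for d,uv,P,n in O if n[0] in cams]
    out+=[proj(w,bal(q,(X,q[3]+.005*sg,.0795)))-W(u,v) for u,v,X,sg in rid]
    return np.concatenate(out)
for cams in ["w","wsd"]:
    r=least_squares(f,[.53,-.27,-.14,.03],args=(cams,)); p=r.x; print(cams,p,np.degrees(p[2])); print(r.fun.reshape(-1,2).round(1).tolist())
    for n,P in dict(lw=(-.052,.031,.06),rw=(-.052,-.031,.06),ridge=(-.052,p[3],.08)).items(): print(n,bal(p,P))
E
python3 fit3.py
```

```text
w [ 0.53161674 -0.27056962 -0.1497791   0.02323989] -8.581710014356153
[[-1.6, -1.3], [-1.5, -2.6], [1.2, -1.3], [0.3, -3.1], [0.4, -1.8], [0.5, -3.5], [0.8, 4.6], [-0.3, 0.8], [0.0, 1.1], [-0.1, 2.6], [0.2, 2.9]]
lw [ 0.48482474 -0.23215727  0.06      ]
rw [ 0.47557312 -0.29346312  0.06      ]
ridge [ 0.48366678 -0.2398305   0.08      ]
wsd [ 0.53192478 -0.27045874 -0.14431883  0.02335586] -8.268860014137964
[[-1.5, -1.9], [-1.2, -3.2], [1.3, -1.7], [0.6, -3.4], [0.4, -1.8], [0.7, -3.5], [0.3, 4.2], [-2.2, -0.7], [-0.8, -0.6], [-2.3, -0.2], [2.1, -2.3], [-0.4, 0.6], [-0.0, 0.9], [0.0, 2.5], [0.3, 2.7]]
lw [ 0.48492373 -0.23230246  0.06      ]
rw [ 0.47600699 -0.29365791  0.06      ]
ridge [ 0.48382437 -0.23986713  0.08      ]
```

Emit:
{"api": "move_arm", "payload": {"motion": [[[0.06,-0.75,0.8],[0,0,0.011],-1],[[0.05,-0.75,0.8],[0,0,0],-1],[[0.05,-0.75,0.8],[0,0,0],-1],[[0,0,0.8],[0,0,0],-1],[[0,0,0.8],[0,0,0],-1],[[0,0,0.6],[0,0,0],-1],[[0,0,0.5],[0,0,0],-1],[[0,0,0],[0,0,0],-1],[[0,0,0],[0,0,0],-1],[[0,0,0],[0,0,0],-1]]}}

```text
time_s: 3.37
position: [0.4888, -0.212, 0.1136]
tool_rot: [[0.988, -0.153, 0.004], [-0.153, -0.988, -0.0], [0.004, -0.0, -1.0]]
ft_force: [0.1, -0.7, -0.2]
grip_width: -0.0001
```

```bash
cat > snap.py <<'E'
import sys
from rig import imaging,readout
import cv2,pickle
s=readout.observe();print(s["time_s"],s["position"].round(4),s["ft_force"].round(1),s["tool_rot"][:2,0].round(4))
n=sys.argv[1];sz=dict(scene=(140,290,210,390,4),side=(150,300,190,390,4),wrist=(0,420,0,560,1))
for c in sys.argv[2:]:
    d=imaging.get_image(c);pickle.dump(d,open(f"{c}_{n}.pkl","wb"));a,b,e,f,k=sz[c]
    cv2.imwrite(f"pics/{c}_{n}.png",cv2.resize(d["img"][a:b,e:f],None,fx=k,fy=k,interpolation=cv2.INTER_CUBIC))
E
python3 snap.py a scene side wrist; python3 - <<'E'
import pickle;from h import *
from rig import readout
d=pickle.load(open("wrist_a.pkl","rb"));print(proj(d,readout.observe()["position"]))
E
```

```text
3.3667 [ 0.4888 -0.212   0.1136] [ 0.1 -0.7 -0.2] [ 0.9882 -0.1529]
[278.24607955 269.82372267]
```

View pics/scene_a.png

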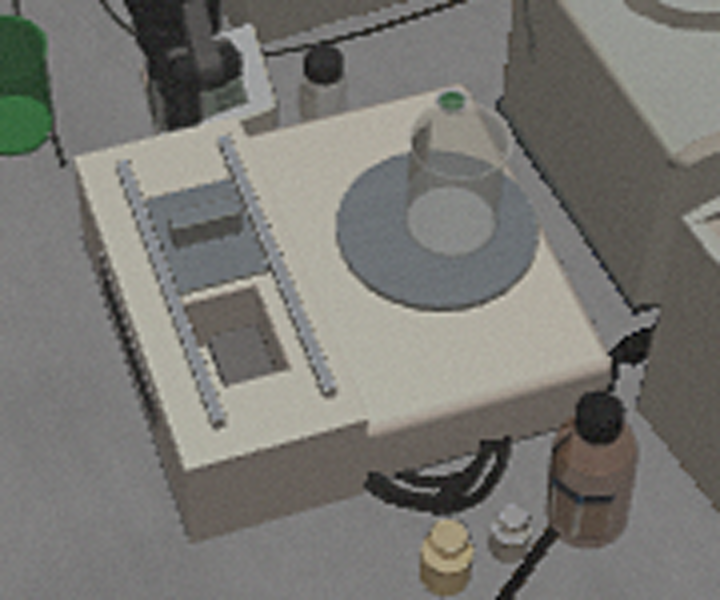

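View pics/side_a.png

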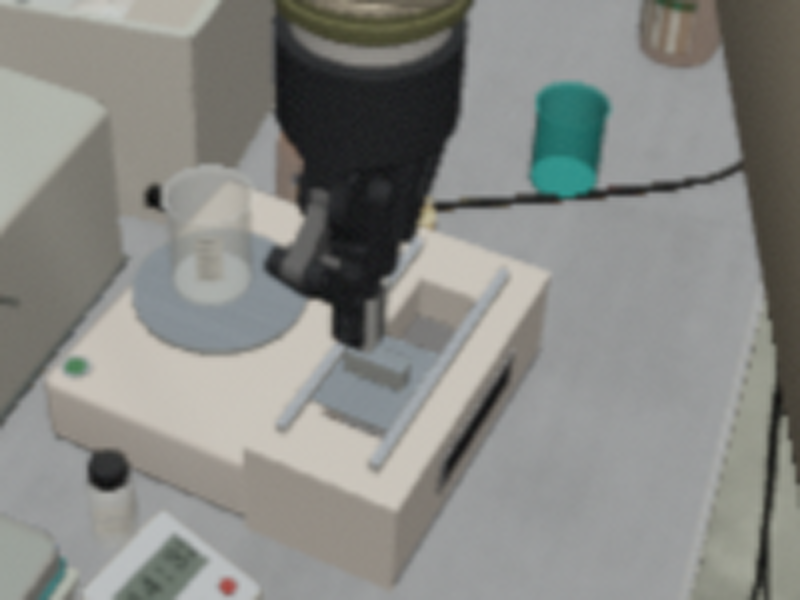

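View pics/wrist_a.png

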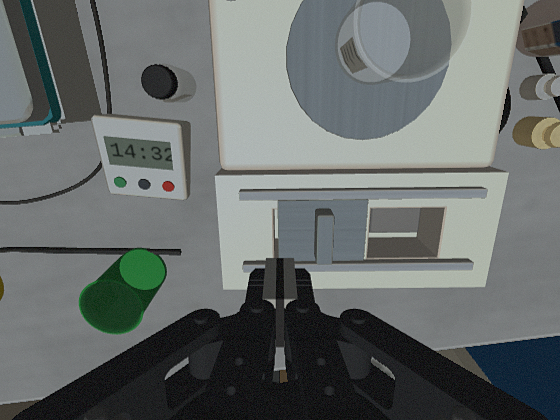

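```bash
python3 - <<'E'
import cv2
a=cv2.imread("pics/wrist_a.png")[160:300,205:515]; cv2.imwrite("pics/wac.png",cv2.resize(a,None,fx=2.58,fy=2.58,interpolation=cv2.INTER_CUBIC))
E
```

```text
(no output)
```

View pics/wac.png

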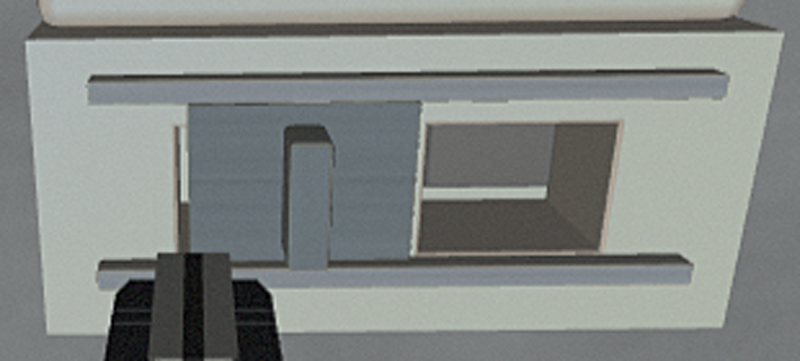

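```bash
cat > fit4.py <<'E'
import pickle
from h import *
from scipy.optimize import least_squares
w2=pickle.load(open("w2.pkl","rb"));wa=pickle.load(open("wrist_a.pkl","rb"))
W=lambda u,v:np.array((185+u/3.8,135+v/3.8)); A=lambda u,v:np.array((205+u/2.58,160+v/2.58))
wl=lambda y,x:(x,y,.06)
O=[(w2,W(*a),b) for a,b in [((628,141),(-.035,-.054,.06)),((615,278),(-.069,-.054,.06)),((430,136),(-.035,-.008,.06)),((427,275),(-.069,-.008,.06)),((180,131),(-.035,.054,.06))]]
O+=[(wa,A(*a),b) for a,b in [((618,121),(-.035,-.054,.06)),((601,252),(-.069,-.054,.06)),((424,123),(-.035,-.008,.06)),((417,252),(-.069,-.008,.06)),((176,125),(-.035,.054,.06))]]
O+=[(w2,np.array((293.7,66)),(.05,0,.058)),(wa,np.array((368,65)),(.05,0,.058))]
R=[(w2,W(u,v),X,s) for u,v,X,s in [(283,145,-.036,1),(325,145,-.036,-1),(281,270,-.068,1),(322,270,-.068,-1)]]
R+=[(wa,A(u,v),X,s) for u,v,X,s in [(290,140,-.036,1),(330,140,-.036,-1),(289,266,-.068,1),(327,268,-.068,-1)]]
def pr(d,P,k):
    c=(np.asarray(P)-d["eye"])@d["orientation"]; f=K(d); x=c[0]/-c[2]; y=-c[1]/-c[2]; r=1+k[2]*(x*x+y*y)
    return np.array([d["cx"]+f*x*r+k[0],d["cy"]+f*y*r+k[1]])
def F(q,m):
    k=np.array(q[4:7])*m
    return np.concatenate([pr(d,bal(q,P),k)-uv for d,uv,P in O]+[pr(d,bal(q,(X,q[3]+.005*s,.0795)),k)-uv for d,uv,X,s in R]+[np.array(q[4:7])*[.1,.1,1]])
for m in [(0,0,0),(0,0,1),(1,1,0),(1,1,1)]:
    r=least_squares(F,[.53,-.27,-.14,.03,0,0,0],args=(np.array(m),)); q=r.x
    print(m,q.round(4),np.degrees(q[2]).round(2),"rms",np.sqrt(np.mean(r.fun**2)).round(2)); print(bal(q,(-.052,.031,.06)))
print(r.fun[:-3].reshape(-1,2).round(1).tolist())
p=np.array([.4888,-.212,.1136]); Rt=np.array([.988,-.153,0])
for s in (0,1): print(pr(wa,p+.011*s*Rt,q[4:7]), A(195,254))
E
python3 fit4.py
```

```text
(0, 0, 0) [ 0.5316 -0.2704 -0.1579  0.0232  0.      0.      0.    ] -9.05 rms 2.13
[ 0.48508807 -0.23164043  0.06      ]
(0, 0, 1) [ 0.5316 -0.2704 -0.1579  0.0233  0.      0.     -0.0016] -9.05 rms 2.13
[ 0.48509088 -0.2316548   0.06      ]
(1, 1, 0) [ 0.5323 -0.2681 -0.1595  0.0231  3.335   0.4714  0.    ] -9.14 rms 2.08
[ 0.48583701 -0.22925599  0.06      ]
(1, 1, 1) [ 0.532  -0.2679 -0.1596  0.023   3.5188  0.1522  0.011 ] -9.14 rms 2.08
[ 0.48560542 -0.22901256  0.06      ]
[[-1.4, -0.7], [-1.5, -2.0], [1.4, -1.2], [0.3, -3.0], [0.6, -2.4], [-1.1, -0.5], [-2.6, -2.6], [1.5, -1.6], [-0.3, -3.0], [-0.1, -2.9], [1.8, 4.4], [1.4, -5.3], [-0.0, 0.5], [0.4, 1.0], [-0.0, 2.4], [0.2, 2.8], [-0.2, 3.3], [1.5, 3.4], [-1.8, 4.0], [-0.2, 3.3]]
[281.87664056 270.14227733] [280.58139535 258.4496124 ]
[281.85258579 249.84506984] [280.58139535 258.4496124 ]
```

Emit:
{"api": "move_arm", "payload": {"motion": [[[0,0,0.8],[0,0,0],-1],[[0,0,0.8],[0,0,0],-1],[[0,0,0.5],[0,0,0],-1],[[0,0,0],[0,0,0],-1],[[0,0,0],[0,0,0],-1]]}}

```text
time_s: 3.93
position: [0.491, -0.2133, 0.074]
tool_rot: [[0.988, -0.153, 0.011], [-0.153, -0.988, -0.005], [0.012, 0.004, -1.0]]
ft_force: [-0.2, 0.2, 1.4]
grip_width: -0.0001
```

```bash
python3 snap.py b side
```

```text
3.9333 [ 0.491  -0.2133  0.074 ] [-0.2  0.2  1.4] [ 0.9882 -0.1526]
```

View pics/side_b.png

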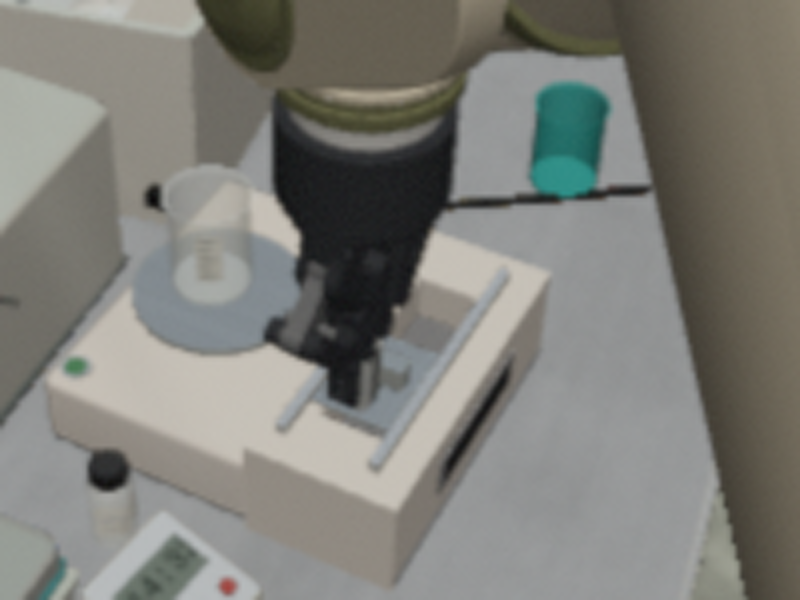

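Emit:
{"api": "move_arm", "payload": {"motion": [[[-0.15,0.1,0.15],[0,-0.005,0],-1],[[0,0.4,0],[0,0,0],-1],[[0,0.4,0],[0,0,0],-1],[[0,0.4,0],[0,0,0],-1],[[0,0.4,0],[0,0,0],-1],[[0,0.4,0],[0,0,0],-1],[[0,0.4,0],[0,0,0],-1],[[0,0,0],[0,0,0],-1]]}}

```text
time_s: 4.65
position: [0.4801, -0.2681, 0.0736]
tool_rot: [[0.988, -0.153, 0.004], [-0.153, -0.988, -0.005], [0.004, 0.004, -1.0]]
ft_force: [-0.3, 0.7, -0.0]
grip_width: 0.0001
```

Emit:
{"api": "move_arm", "payload": {"motion": [[[0,0.3,0.05],[0,0,0],-1],[[0,0.3,0],[0,0,0],-1],[[0,0.15,0],[0,0,0],-1],[[0,0.1,0],[0,0,0],-1]]}}

```text
time_s: 4.98
position: [0.4779, -0.2816, 0.073]
tool_rot: [[0.988, -0.154, 0.005], [-0.154, -0.988, 0.006], [0.004, -0.007, -1.0]]
ft_force: [4.4, 14.5, 7.0]
grip_width: -0.0002
```

Emit:
{"api": "move_arm", "payload": {"motion": [[[0,0.05,0],[0,0,0],-1],[[0,-0.4,0],[0,0,0],-1],[[0,-0.5,0],[0,0,0],-1],[[0,-0.4,-0.5],[0,0,0],-1],[[0,-0.5,-0.8],[0,0,0],-1],[[0,-0.4,-0.5],[0,0,0],-1],[[0,0,0],[0,0,0],-1],[[0,0,0],[0,0,0],-1],[[0,0,0],[0,0,0],-1]]}}

```text
time_s: 5.73
position: [0.4853, -0.2345, 0.1129]
tool_rot: [[0.988, -0.152, 0.006], [-0.152, -0.988, 0.006], [0.005, -0.007, -1.0]]
ft_force: [0.6, 0.1, 0.1]
grip_width: 0.0001
```

```bash
python3 snap.py c side scene wrist; python3 - <<'E'
import cv2
a=cv2.imread("pics/wrist_c.png")[150:310,200:520]; cv2.imwrite("pics/wcc.png",cv2.resize(a,None,fx=2.5,fy=2.5,interpolation=cv2.INTER_CUBIC))
E
```

```text
5.7333 [ 0.4853 -0.2345  0.1129] [0.6 0.1 0.1] [ 0.9884 -0.152 ]
```

View pics/wcc.png

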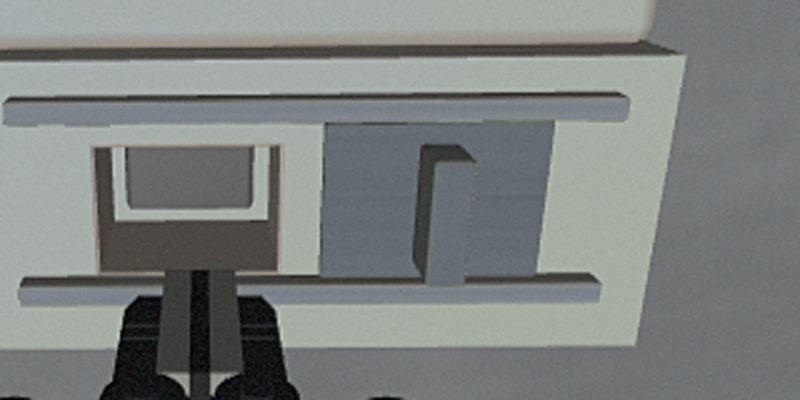

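View pics/scene_c.png

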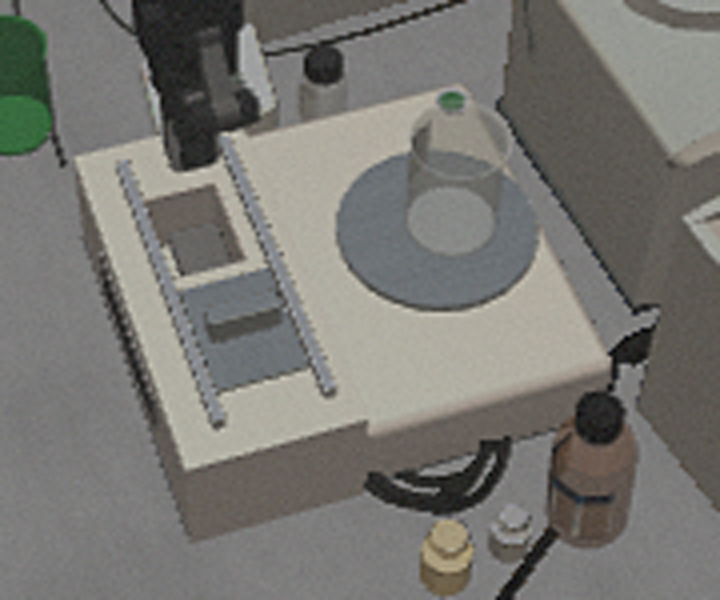

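View pics/side_c.png

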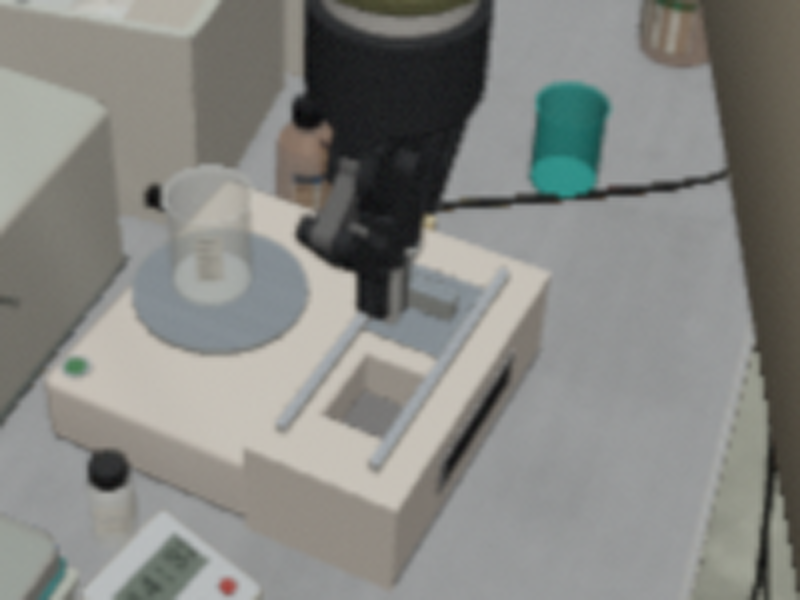

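```bash
python3 - <<'E'
import pickle;from h import *
sc=pickle.load(open("scene_c.pkl","rb"));si=pickle.load(open("side_c.pkl","rb"))
T=np.array([.4853,-.2345,.1129]);p=(.5318,-.2704,-.155)
f=lambda d,P:((proj(d,P)-([210,140] if d is sc else [190,150]))*4).round(0)
for d in(sc,si):
    print("tcp",f(d,T)); print("lw corners",[f(d,bal(p,(-.052+a*.017,.031+b*.023,.06))).tolist() for a in(-1,1) for b in (-1,1)])
    print("below tcp z.06",f(d,T*[1,1,0]+[0,0,.06]))
E
```

```text
tcp [192. 154.]
lw corners [[171.0, 275.0], [143.0, 198.0], [244.0, 256.0], [215.0, 181.0]]
below tcp z.06 [196. 231.]
tcp [383. 309.]
lw corners [[430.0, 374.0], [387.0, 436.0], [369.0, 349.0], [323.0, 410.0]]
below tcp z.06 [379. 388.]
```

Emit:
{"api": "move_arm", "payload": {"motion": [[[-0.05,-0.15,0.7],[0,0,0],-1],[[0,0,0.8],[0,0,0],-1],[[0,0,0.7],[0,0,0],-1],[[0,0,0.6],[0,0,0],-1],[[0,0,0.2],[0,0,0],-1],[[0,0,0],[0,0,0],-1]]}}

```text
time_s: 6.38
position: [0.484, -0.233, 0.048]
tool_rot: [[0.988, -0.156, 0.004], [-0.156, -0.988, 0.007], [0.002, -0.008, -1.0]]
ft_force: [-0.3, -0.0, -0.1]
grip_width: 0.0001
```

Emit:
{"api": "move_arm", "payload": {"motion": [[[0,0,0.3],[0,0,0],-1],[[0,0,0.15],[0,0,0],-1],[[0,0,0.15],[0,0,0],-1],[[0,0,0],[0,0,0],-1]]}}

```text
time_s: 6.72
position: [0.4843, -0.2336, 0.0363]
tool_rot: [[0.988, -0.156, 0.004], [-0.156, -0.988, 0.007], [0.003, -0.007, -1.0]]
ft_force: [-1.8, 0.9, 3.1]
grip_width: 0.0
```

Emit:
{"api": "move_arm", "payload": {"motion": [[[0,0,0.15],[0,0,0],-1],[[0,0,0.1],[0,0,0],-1],[[0,0,0.1],[0,0,0],-1]]}}

```text
time_s: 6.97
position: [0.4845, -0.2337, 0.0337]
tool_rot: [[0.988, -0.155, 0.006], [-0.155, -0.988, 0.004], [0.006, -0.005, -1.0]]
ft_force: [-8.6, 5.0, 26.6]
grip_width: -0.0003
```

Emit:
{"api": "move_arm", "payload": {"motion": [[[0,0,0.03],[0,0,0],-1],[[0,0,0.03],[0,0,0],-1],[[0,0,0.03],[0,0,0],-1],[[0,0,0.03],[0,0,0],-1]]}}

```text
time_s: 7.3
position: [0.4844, -0.2337, 0.0343]
tool_rot: [[0.988, -0.155, 0.009], [-0.155, -0.988, 0.002], [0.008, -0.003, -1.0]]
ft_force: [-2.1, 1.2, 5.2]
grip_width: 0.0001
```

Emit:
{"api": "move_arm", "payload": {"motion": [[[0,0,0.08],[0,0,0],-1],[[0,0,0.07],[0,0,0],-1],[[0,0,0.07],[0,0,0],-1],[[0,0,0.07],[0,0,0],-1]]}}

```text
time_s: 7.63
position: [0.4845, -0.2337, 0.0338]
tool_rot: [[0.988, -0.154, 0.01], [-0.154, -0.988, -0.001], [0.01, -0.001, -1.0]]
ft_force: [-6.0, 3.4, 18.2]
grip_width: 0.0001
```

Emit:
{"api": "move_arm", "payload": {"motion": [[[0,0,0.07],[0,0,0],-1],[[0,0,0.07],[0,0,0],-1],[[0,0,0.07],[0,0,0],-1],[[0,0,0.07],[0,0,0],-1],[[0,0,0.07],[0,0,0],-1],[[0,0,0.07],[0,0,0],-1],[[0,0,0.07],[0,0,0],-1],[[0,0,-0.6],[0,0,0],-1],[[0,0,-0.7],[0,0,0],-1],[[0,0,-0.8],[0,0,0],-1],[[0,0,-0.8],[0,0,0],-1],[[0,0,-0.5],[0,0,0],-1]]}}

```text
time_s: 8.63
position: [0.4838, -0.2336, 0.1021]
tool_rot: [[0.988, -0.152, 0.014], [-0.152, -0.988, -0.005], [0.015, 0.003, -1.0]]
ft_force: [-0.4, 0.4, 0.6]
grip_width: -0.0007
```

Emit:
{"api": "move_arm", "payload": {"motion": [[[0,0.7,-0.3],[0,-0.006,0],-1],[[0,0.9,0],[0,0,0],-1],[[0,0.9,0],[0,0,0],-1],[[0,0.9,0],[0,0,0],-1],[[0,0.7,0],[0,0,0],-1],[[0,0.2,0],[0,0,0],-1],[[0,0,0],[0,0,0],-1],[[0,0,0],[0,0,0],-1]]}}

```text
time_s: 9.3
position: [0.4721, -0.3229, 0.1095]
tool_rot: [[0.989, -0.151, 0.007], [-0.151, -0.989, -0.007], [0.008, 0.006, -1.0]]
ft_force: [0.2, 0.4, -0.2]
grip_width: 0.0
```

```bash
python3 snap.py d side wrist scene; python3 - <<'E'
import cv2
a=cv2.imread("pics/wrist_d.png")[150:310,120:440]; cv2.imwrite("pics/wdc.png",cv2.resize(a,None,fx=2.5,fy=2.5,interpolation=cv2.INTER_CUBIC))
E
```

```text
9.3 [ 0.4721 -0.3229  0.1095] [ 0.2  0.4 -0.2] [ 0.9885 -0.1509]
```

View pics/wdc.png

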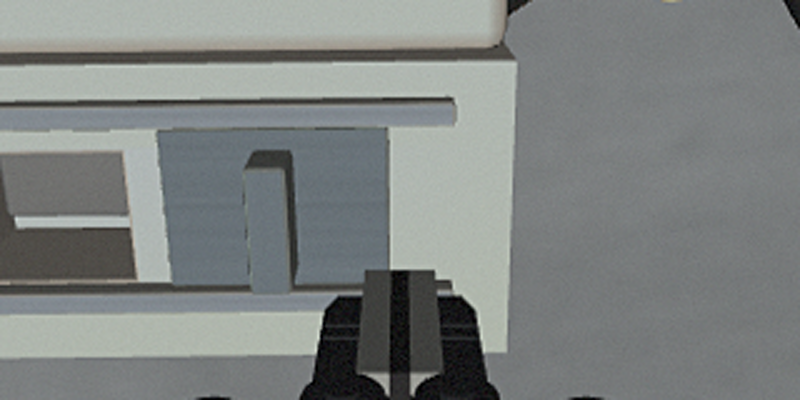

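View pics/scene_d.png

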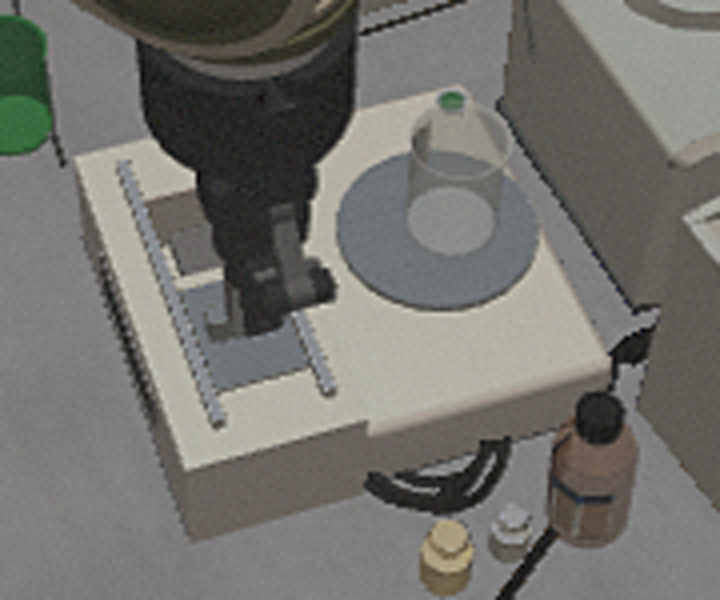

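Emit:
{"api": "move_arm", "payload": {"motion": [[[-0.1,0,0.7],[0,-0.003,0],-1],[[0,0,0.7],[0,0,0],-1],[[0,0,0.4],[0,0,0],-1],[[0,0,0.1],[0,0,0],-1],[[0,0,0],[0,0,0],-1]]}}

```text
time_s: 9.87
position: [0.4716, -0.3196, 0.0714]
tool_rot: [[0.989, -0.146, 0.002], [-0.146, -0.989, -0.007], [0.003, 0.007, -1.0]]
ft_force: [-0.4, 0.2, 0.1]
grip_width: 0.0006
```

Emit:
{"api": "move_arm", "payload": {"motion": [[[0,-0.4,0],[0,0,0],-1],[[0,-0.4,0],[0,0,0],-1],[[0,-0.4,0],[0,0,0],-1],[[0,-0.4,0],[0,0,0],-1],[[0,-0.4,0],[0,0,0],-1],[[0,-0.4,0],[0,0,0],-1],[[0,-0.4,0],[0,0,0],-1],[[0,-0.4,0],[0,0,0],-1],[[0,0,0],[0,0,0],-1]]}}

```text
time_s: 10.62
position: [0.4827, -0.2497, 0.0735]
tool_rot: [[0.989, -0.145, 0.005], [-0.145, -0.989, -0.011], [0.006, 0.01, -1.0]]
ft_force: [-1.1, -0.6, 0.1]
grip_width: 0.0004
```

Emit:
{"api": "move_arm", "payload": {"motion": [[[0,-0.25,0.05],[0,0,0],-1],[[0,-0.15,0],[0,0,0],-1],[[0,-0.1,0],[0,0,0],-1],[[0,-0.1,0],[0,0,0],-1]]}}

```text
time_s: 10.95
position: [0.4842, -0.2423, 0.0733]
tool_rot: [[0.99, -0.143, 0.004], [-0.143, -0.989, -0.024], [0.007, 0.023, -1.0]]
ft_force: [-4.9, -12.9, -1.7]
grip_width: -0.0001
```

Emit:
{"api": "move_arm", "payload": {"motion": [[[0,-0.12,0],[0,0,0],-1],[[0,-0.12,0],[0,0,0],-1]]}}

```text
time_s: 11.12
position: [0.4841, -0.2424, 0.0733]
tool_rot: [[0.99, -0.143, 0.003], [-0.143, -0.989, -0.033], [0.007, 0.033, -0.999]]
ft_force: [-4.7, -14.0, -0.9]
grip_width: -0.0
```

Emit:
{"api": "move_arm", "payload": {"motion": [[[0,0.4,0],[0,0,0],-1],[[0,0.5,0],[0,0,0],-1],[[0,0.3,-0.7],[0,0,0],-1],[[0,0,-0.9],[0,0,0],-1],[[0,0,-0.9],[0,0,0],-1],[[-0.5,0.5,-0.9],[0,0,0],-1],[[-0.5,0.5,-0.9],[0,0,0],-1],[[0,0.5,-0.9],[0,0,0],-1],[[0,0,0],[0,0,0],-1],[[0,0,0],[0,0,0],-1],[[0,0,0],[0,0,0],-1]]}}

```text
time_s: 12.03
position: [0.4542, -0.294, 0.1812]
tool_rot: [[0.989, -0.147, 0.001], [-0.146, -0.989, -0.025], [0.005, 0.024, -1.0]]
ft_force: [0.3, 0.5, -0.6]
grip_width: 0.0001
```

```bash
python3 snap.py e side wrist scene; python3 - <<'E'
import cv2
a=cv2.imread("pics/wrist_e.png")[100:310,120:440]; cv2.imwrite("pics/wec.png",cv2.resize(a,None,fx=2.5,fy=2.5,interpolation=cv2.INTER_CUBIC))
E
```

```text
12.0333 [ 0.4542 -0.294   0.1812] [ 0.3  0.5 -0.6] [ 0.9892 -0.1465]
```

View pics/wec.png

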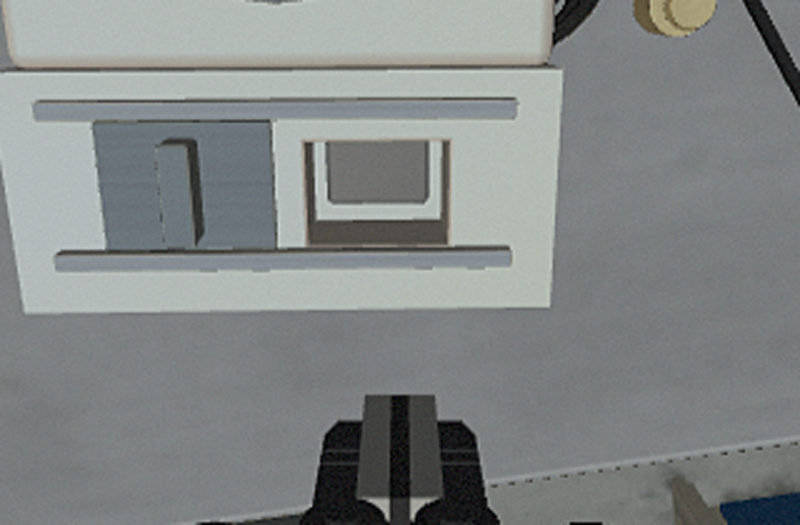

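View pics/side_e.png

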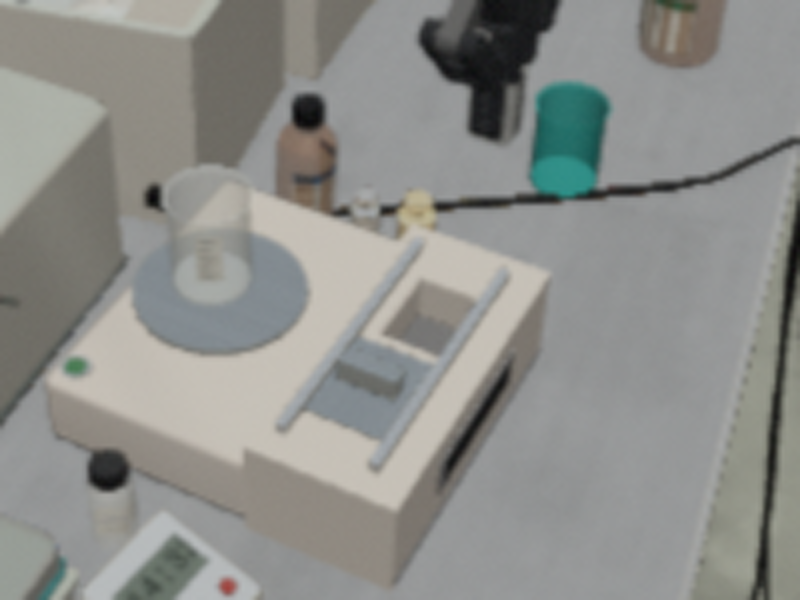

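View pics/scene_e.png

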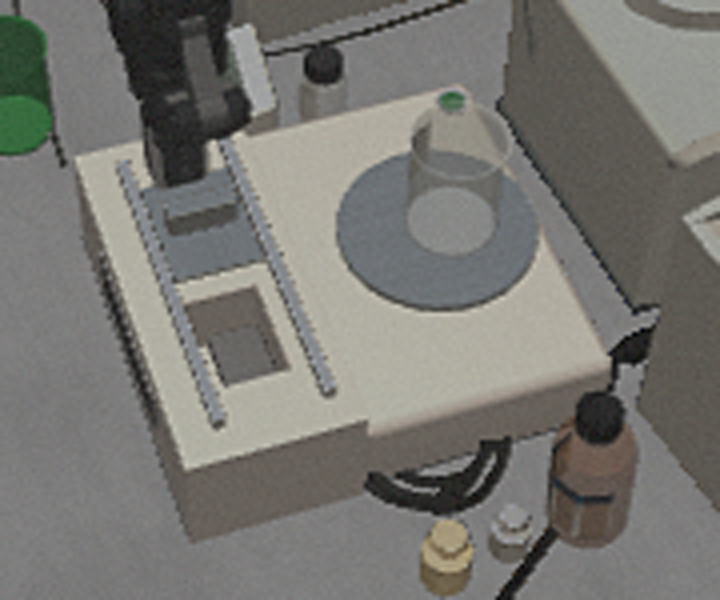

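```bash
python3 - <<'E'
import pickle;from h import *
w=pickle.load(open("wrist_e.pkl","rb"));p=(.5318,-.2704,-.152)
Q=lambda u,v:(120+u/2.5,100+v/2.5)
def inb(q):
    c,s=np.cos(p[2]),np.sin(p[2]); d=q[:2]-p[:2]; return (np.array([c*d[0]+s*d[1],-s*d[0]+c*d[1]])*1000).round(1)
for n,uv,z in [("ridgeL rear",(156,148),.0795),("ridgeR rear",(188,147),.0795),("ridgeL front",(163,246),.0795),("ridgeR front",(196,246),.0795),("plateL",(100,185),.0645),("plateR",(274,185),.0645),("rwellL",(305,190),.06),("rwellR",(450,190),.06)]: print(n,inb(ray(w,Q(*uv),z)))
E
```

```text
ridgeL rear [-35.6  34.7]
ridgeR rear [-35.3  25.2]
ridgeL front [-66.1  35.2]
ridgeR front [-66.1  25. ]
plateL [-50.   57.6]
plateR [-50.1   2. ]
rwellL [-52.7  -7.5]
rwellR [-52.7 -55.3]
```

```bash
python3 -c "
from rig import job;print(job.close_job())"
```

```text
the job is handed in; nothing more can be done
None
```

I tared the balance as asked and handed the job in at about 12 s of arm time, with the gripper clear of everything.

- **Shutter to the right:** I pushed the ridge with the shut fingertips until they met the right stop, at about 14 N. The pictures then showed the left well fully open.
- **Tare key:** I pressed it to its hard stop, with the fingertip at 34 mm above the table. It was down for about 1.2 s, at about 5 N at its weakest reading and 18–27 N at the other readings. I then lifted the finger straight out. I did not take a measurement of the key coming back up.
- **Shutter to the left:** I pushed it back until it met the left stop, at about 14 N, then backed off and raised the arm.

**Last checks:**
- The wrist picture puts the ridge centre about 30 mm left of the balance's centre line, against 31 mm nominal. That is within the camera error, and the stop force and the measured travel both agree with fully home.
- The right well's key was never touched. In the last pictures the beaker, weights and bottle stood where they were, and what could be seen of the vial and timer looked unmoved.
- The early balance position fits disagreed between cameras by a few mm, up to about 11 mm on the pan centre. The fingertip positions seen in the scene and side pictures later matched the final fit to about a pixel.

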